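Pop open the fuse hatch of a control box

TASK

A wooden packing block lies on the fuse hatch of the grey control box: with the outside of the fingers push it sideways along the box top, off the hatch and on to the plain part of the top, without lifting it or pushing it off the box. Then press the ribbed front part of the hatch fully down once with the fingertips to release its push-push latch, let go so that it pops up, and watch that it stays fully open for two seconds; do not press it down again. Nothing is to be picked up, and the loose things round the box stay where they are.

Things in the scene. Friction and masses are not known exactly. Their poses are not given: they have to be found in the camera images.
- control_box: Grey sheet-steel control box fixed to the table, 70 mm high. Origin on the table under it; it reaches x -72 to +75, y -120 to +120 mm. +x points away from the robot (turned up to 20 degrees), +y left. The hatch takes x -75 to +10, y +31 to +109 mm of the top; to its right, y -120 to +30 mm, the top is plain and flat, without a rim.
- hatch_press (a point): Point on the upper side of the hatch to press: middle of the four fine ribs, 17 mm behind the hatch's front edge, 68 mm from its hinge; 72 mm above the table while the hatch is shut, and it moves with the hatch. Site axes: as the box's while the hatch is shut.
- hatch_edge (a point): Middle of the hatch's front (near) upper edge; moves with the hatch. The hatch is a bare aluminium flap 85 mm long (front to back) x 78 mm wide x 4 mm thick, its top 1 mm above the box top, with an apron 16 mm high hanging in front, hinged at its far (+x) edge, so the near edge rises.
- hatch (a joint): Angle of the hatch, rad: 0 shut and latched, negative pressed in (stop at -0.125), 1.1 fully open. Push-push latch: press below -0.10 (press point 7 mm down, its stop 8.5 mm; 4 to 5 N) and let go: a spring opens it in about 2 s and holds it. A shallower press, or the block's weight, does nothing; pressing the open hatch right down latches it shut again.
- latch_pin (a joint): Sideways place of the latch's small pin, hidden inside the box, in m: 0 = latched, positive while the latch is being released, about -0.0105 once the hatch has popped. Of no use for the handling; it only records that the hatch has popped.
- packing_block: Brown softwood packing block, 120 mm long (its y) x 55 mm wide (its x) x 35 mm high, 0.1 to 0.21 kg, lying on the hatch with its long side about front to back. Origin: centre of its underside; z up.
- vee_block: Bystander: grey ground-steel vee block, 50 x 60 x 36 mm with a V groove on top, on the table to the right of the box. Origin: centre of its underside.
- bolt: Bystander: dark steel bolt, 69 mm tall, 26 mm across, standing on its head on the table behind the box. Origin: centre of its foot.
- hex_nut: Bystander: bright hexagon nut, 28 mm across, 12 mm high, on the table in front of the box. Origin: centre of its underside.
- pliers: Bystander: pliers with red handles, 178 x 56 x 14 mm, flat on the table to the left of the box. Origin: centre of the underside.

How it is judged:
On the way, in this order (a step that is already met when the one before it is completed fails the run):
1. the packing block has been pushed off the hatch on to the plain part of the box top (y of packing_block in the frame of control_box below 0.005 m and height (world z) of packing_block above 0.064 m and linear speed of packing_block below 0.03 m/s and value of joint hatch between -0.03 and 0.1 rad), for 0.2 s.
2. the fingers press the hatch fully down (value of joint hatch below -0.09 rad and contact force between the fingers and hatch above 0.5 N).
3. the hatch has popped and stays open, untouched (value of joint hatch above 1 rad and contact force between each of the arm, the fingers and hatch below 0.3 N), for 1 s.
At the end, for the whole second after the job is handed in: The hatch stands fully open (joint above 1.0 rad) and the packing block lies flat and still on the box top (underside 64 to 78 mm above the table), its centre on the plain part: at box y below 5 mm, so at least 26 mm past the hatch's right edge (value of joint hatch above 1 rad and y of packing_block in the frame of control_box below 0.005 m and height (world z) of packing_block between 0.064 and 0.078 m and angle between packing_block's own z axis and vertical below 0.1 rad and linear speed of packing_block below 0.02 m/s); the robot touches nothing.
It fails at once if the packing block is lifted (more than 20 mm) (height (world z) of packing_block above 0.092 m).
It fails at once if the packing block falls off the box (height (world z) of packing_block below 0.05 m).
It fails at once if the hatch springs open under the packing block (value of joint hatch above 0.15 rad and not (y of packing_block in the frame of control_box below 0.005 m)).
It fails at once if the hatch is pushed down again after it has popped (value of joint latch_pin below -0.007 m and value of joint hatch below 0.25 rad).
It fails at once if a bystander (vee block, bolt, nut, pliers) is moved more than 30 mm (distance of any of vee_block, bolt, hex_nut, pliers from where it was at the start of the episode above 0.03 m).
It also fails if it takes over 54 s, if anything falls off the work surface, if the arm or the gripper's body presses on something with over 40 N, if the wrist force passes 120 N, or if a joint passes its speed limit or range.

ROBOT

A 7-joint arm with a two-finger parallel gripper is mounted at the origin on a cart in front of the work surface, level with it; the furniture and walls round the work are solid. World frame = base frame: x ahead of the robot, y to its left, z up, the work surface at z = 0. Lengths are in m, angles in rad, forces in N, time in s.
With the tool pointing down it reaches from about 0.425 to 0.925 m from the base axis. Payload 6.8 kg.
Tool frame: the origin (TCP) lies between the finger pads; the fingertips stand finger_overhang ahead of it and the grasp point (between the pads) lies 6 mm ahead of it (finger_overhang is the distance from the TCP to the fingertips, in m); z points along the fingers, y is the line along which they close (so a half turn about z gives the same grasp; the last joint's range is limited). The gripper opens to 85 mm and grips with 20 to 120 N. Pads are 22 mm wide; open, the fingers measure 114 mm over their backs; the gripper's body (76 mm by 85 mm) begins 54 mm behind the grasp point. The pads swing forward as they close: fully open they stand 13 mm farther back than shut.
Start: joints at [-1.298, 0.477, 0.022, 1.555, -0.011, 1.109, -0.083], TCP at [0.251, 0.627, 0.256] pointing down, gripper open.
Joint ranges: [-2.96, 2.96], [-0.34, 2.1], [-1.41, 1.46], [0.24, 2.44], [-1.37, 4.51], [0.17, 1.92], [-2.96, 2.96]. Speed limits (rad/s): [2.39, 2.39, 3.14, 3.14, 3.14, 3.14, 3.14].

INTERFACE

Orientations are given as a unit quaternion [w, x, y, z].
In Python, from station import * gives the robot as it stands.
- The arm moves only by the tool drive_tool, never from a script. Its argument "increments" is a list of rows, each an object of numbers: "claw": the finger opening in m, from 0 to 0.0854; "dx", "dy", "dz": the shift along the tool's x, y, z in m; "wx", "wy", "wz": the turn, a rotation vector about the tool's x, y, z in degrees. A call has 1 to 20 rows; each row shifts and turns the commanded pose from where the row before left it, along the tool's axes as they then stand; what a row does not reach is not made up. A row lasts 1/8 s, in which the tool goes at most 62.5 mm and 10.7 degrees, less where a joint would pass 70% of its speed; a pose out of reach is approached as far as the arm can. A call with a gripper value outside its range is refused whole. The fingers move at their own pace and stop on an object; "newtons" is the grip in N (left out, the last holds). Time passes only in rows, so rows that do not move let the fingers close. It gives the time, the measured TCP pose, the force, the opening and the grip force at its end, in the units of the state.
- get_obs(): the state, without advancing time (a new reading comes with each control period).
- read_camera(name): name is "side" or "top" or "wrist"; returns (picture, depth): 400x640x3 uint8, red, green, blue; 400x640 float32, m along the optical axis (not along the pixel's ray), 0 where there is no reading.
- calibration(name): a dict with "intrinsics" (3x3 intrinsics, pixels), "R" (3x3) and "t" (3): a world point X has camera coordinates R X + t; the wrist camera has in their place "mount" (4x4, takes a point from camera to tool coordinates, whose origin is the TCP and whose axes are the flange's). Camera axes: x right, y down, z forward; pixel columns grow to the right and rows downward; lengths in m; the calibration is good to about 2 mm. A picture is of the moment at which its call begins: read the wrist's pose just before it. calibration takes no time and is no camera call.
- hand_in(): hands the job in; it is judged then, once.
The state is a dict: "t": time; "q": joint angles; "joint_vel": joint speeds; "joint_torque": joint torques, N m; "eef_pos": TCP position; "tool_rot": TCP orientation; "contact_force": force on the tool from outside, world axes, zero at the start; "torque": the same for the moment, N m; "gripper_width": opening from 0.0 (shut) to 1.0 (fully open); "grasp_force": force on a finger pad.
Only numpy, scipy, OpenCV 4.12 (cv2) and the standard library are available. Lean on these libraries where they do the work, as an engineer would, in place of code of your own. Each camera call takes 0.05 s, during which the arm holds its last target. There are 200 camera calls.

## Working session

There is one attempt and no reset: what is moved stays moved. The work goes in short steps, Python scripts to look and compute and a tool call to move; the robot and the scene stay as the last step left them, time stands still between calls to the robot, and variables do not carry over. Pictures are saved under pics/ and viewed, at most 10 in all, crops included, and the job is handed in when it is done.

Besides the shell and the picture viewer there is one more tool, called after "Emit:" by a JSON object that holds its "op" and its "data", one argument or row to a line. drive_tool: Moves the arm, as the interface text tells. Its arguments: {"type":"object","properties":{"increments":{"type":"array","items":{"type":"object","properties":{"claw":{"type":"number"},"dx":{"type":"number"},"dy":{"type":"number"},"dz":{"type":"number"},"wx":{"type":"number"},"wy":{"type":"number"},"wz":{"type":"number"}}}},"newtons":{"type":"number"}},"required":["increments"]}

```bash
mkdir -p pics; python3 - <<'E'
from station import *
import cv2,numpy as np
o=get_obs();print(o)
for n in("top","side"):
    p,d=read_camera(n);cv2.imwrite(f"pics/{n}1.png",p[:,:,::-1]);np.save(f"{n}1.npy",d)
    c=calibration(n);print(n,c)
print(calibration("wrist"))
try: print(finger_overhang)
except Exception as e: print(e)
E
```

```text
{'t': 0.0, 'q': array([-1.29811487,  0.47782383,  0.02234893,  1.55643662, -0.0115062 ,
        1.1093046 , -0.08309462]), 'joint_vel': array([ 0.00079295,  0.00113359, -0.00145366,  0.0009838 ,  0.00019241,
        0.00013696, -0.00134535]), 'joint_torque': array([ 1.55887506e-04, -5.96440387e+01,  1.60799559e+00, -2.81205332e+01,
        1.24659602e-02,  9.08368849e-03,  2.68629556e-06]), 'eef_pos': array([0.2506737 , 0.62614427, 0.25531621]), 'tool_rot': array([-1.06975663e-04,  1.89234540e-01,  9.81931484e-01, -9.15827433e-04]), 'contact_force': array([0.40054724, 0.01583696, 0.3172345 ]), 'torque': array([-0.00148915,  0.02421741,  0.01965713]), 'grasp_force': 0.0, 'gripper_width': 0.9973730139343621}
top {'intrinsics': array([[411.38760149,   0.        , 315.54604542],
       [  0.        , 411.38760149, 199.15862554],
       [  0.        ,   0.        ,   1.        ]]), 'R': array([[-2.69040156e-02, -9.99637890e-01, -5.12996047e-04],
       [-9.96067201e-01,  2.68512451e-02, -8.44342411e-02],
       [ 8.44174412e-02, -1.76064161e-03, -9.96428922e-01]]), 't': array([0.05609112,
[... 232 characters left out ...]
8674194, -0.01120548],
       [-0.38038039, -0.51018856, -0.77137435],
       [ 0.44688077,  0.62884141, -0.636283  ]]), 't': array([-0.43447122,  0.31977385,  0.61821196])}
{'intrinsics': array([[332.19716134,   0.        , 320.58190943],
       [  0.        , 332.19716134, 198.34722594],
       [  0.        ,   0.        ,   1.        ]]), 'mount': array([[ 4.43926415e-04, -9.55035983e-01, -2.96489584e-01,
         7.75513626e-02],
       [ 9.99999901e-01,  4.13227216e-04,  1.66209922e-04,
        -8.73715910e-04],
       [-3.62188913e-05, -2.96489628e-01,  9.55036072e-01,
        -1.16974834e-01],
       [ 0.00000000e+00,  0.00000000e+00,  0.00000000e+00,
         1.00000000e+00]])}
0.025
```

View pics/top1.png

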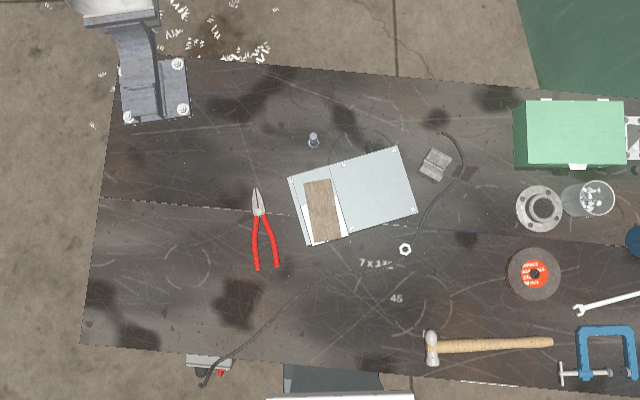

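View pics/side1.png

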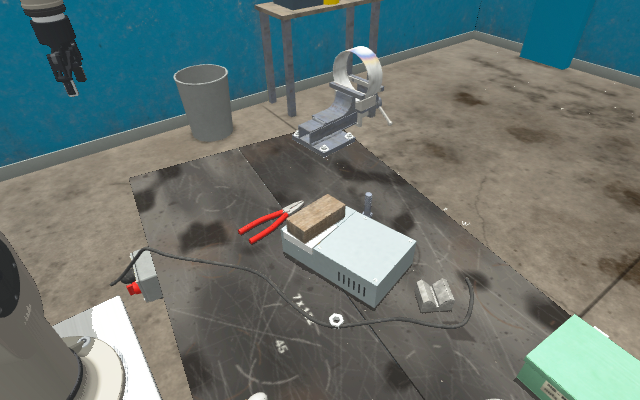

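Top view: box corners about (288,178), (398,146), (417,212), (306,246). The block sits at about (322,210), the pliers at (264,230), the nut at (405,249), the bolt at (313,140) and the vee block at (436,163). Next I'll enlarge this area.

```bash
python3 - <<'E'
import cv2
p=cv2.imread("pics/top1.png")[135:260,270:430]
cv2.imwrite("pics/crop1.png",cv2.resize(p,None,fx=4.7,fy=4.7,interpolation=cv2.INTER_CUBIC))
E
```

```text
(no output)
```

View pics/crop1.png

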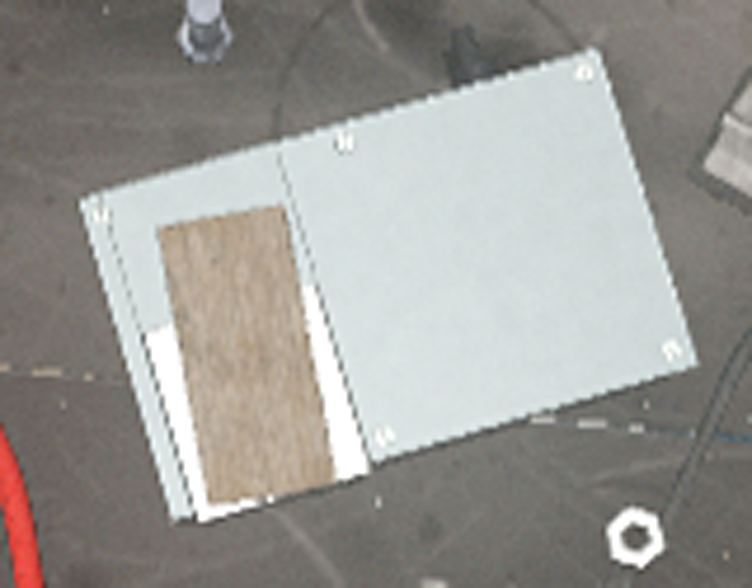

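Crop: box corners (80,200), (597,48), (697,365), (175,520). Block top corners (158,228), (285,207), (333,482), (207,505). The hatch's front edge runs from (200,522) to (370,470). Now I'll convert these to world coordinates.

```bash
cat > h.py <<'E'
import numpy as np
from station import *
def world(n,pts,z):
    c=calibration(n);K,R,t=c["intrinsics"],c["R"],c["t"];o=-R.T@t
    r=np.c_[pts,np.ones(len(pts))]@np.linalg.inv(K).T@R
    return o+r*((z-o[2])/r[:,2])[:,None]
E
python3 - <<'E'
from h import *
np.set_printoptions(precision=4,suppress=True)
f=lambda a:np.array(a)/4.7+[269.6,134.6]
B=world("top",f([(80,200),(597,48),(697,365),(175,520)]),.07)
K=world("top",f([(158,228),(285,207),(333,482),(207,505)]),.106)
H=world("top",f([(200,522),(370,470)]),.071)
N=world("top",np.array([(405,249),(436,163),(313,140),(278,266),(256,188),(264,230)]),.01)
print(B,K,H,N,sep="\n")
e=(B[1]-B[0]+B[2]-B[3]);print("y edge dir", -e,[np.linalg.norm(B[i]-B[i-1]) for i in range(4)])
yaw=np.arctan2(e[0],-e[1]);yaw=np.arctan2(e[0],-e[1])
yx=-e/np.linalg.norm(e);th=np.arctan2(-yx[0],yx[1]);
R=np.array([[np.cos(th),-np.sin(th)],[np.sin(th),np.cos(th)]])
c=B.mean(0)[:2]-R@[.0015,0]
print("th",np.degrees(th),"orig",c)
for P in(B,K,H,N):print("box frame",(P[:,:2]-c)@R)
k=K[0]-K[3];print("block long dir deg",np.degrees(np.arctan2(k[1],k[0])),K.mean(0))
print("press",c+R@[-.058,.07])
E
```

```text
[[ 0.6145  0.0993  0.07  ]
 [ 0.6761 -0.1307  0.07  ]
 [ 0.5347 -0.1681  0.07  ]
 [ 0.4737  0.0611  0.07  ]]
[[ 0.5967  0.0643  0.106 ]
 [ 0.6041  0.0108  0.106 ]
 [ 0.4885 -0.0057  0.106 ]
 [ 0.4805  0.0468  0.106 ]]
[[ 0.4725  0.0503  0.071 ]
 [ 0.493  -0.024   0.071 ]]
[[ 0.4582 -0.1512  0.01  ]
 [ 0.6456 -0.2285  0.01  ]
 [ 0.7048  0.0428  0.01  ]
 [ 0.429   0.1261  0.01  ]
 [ 0.6006  0.1714  0.01  ]
 [ 0.5077  0.1552  0.01  ]]
y edge dir [-0.1226  0.4591 -0.    ] [np.float64(0.14590806109841795), np.float64(0.2380409707366974), np.float64(0.14622997966607892), np.float64(0.23719810542462513)]
th 14.952543804647219 orig [ 0.5733 -0.035 ]
box frame [[ 0.0745  0.1191]
 [ 0.0746 -0.1189]
 [-0.0716 -0.1187]
 [-0.0715  0.1185]]
box frame [[ 0.0482  0.0899]
 [ 0.0416  0.0363]
 [-0.0743  0.0502]
 [-0.0686  0.103 ]]
box frame [[-0.0753  0.1084]
 [-0.0748  0.0313]]
box frame [[-0.1412 -0.0826]
 [ 0.02   -0.2056]
 [ 0.1471  0.0412]
 [-0.0979  0.1929]
 [ 0.0797  0.1923]
 [-0.0142  0.2007]]
block long dir deg 8.563050167545205 [0.5425 0.0291 0.106 ]
press [0.4992 0.0177]
```

Emit:
{"op": "drive_tool", "data": {
  "increments": [
    {"wz":8.87,"claw":0.05},
    {"wz":8.87},
    {"wz":8.87},
    {"wz":8.87},
    {"wz":8.87},
    {"wz":8.87},
    {},
    {}
  ]
}}

```text
schema error: expected keys claw, dx, dy, dz, wx, wy, wz
```

Emit:
{"op": "drive_tool", "data": {
  "increments": [
    {"dx":-0.0388,"dy":0.0085},
    {"dx":-0.0388,"dy":0.0085},
    {"dx":-0.0388,"dy":0.0085},
    {"dx":-0.0388,"dy":0.0085},
    {"dx":-0.0388,"dy":0.0085},
    {"dx":-0.0388,"dy":0.0085},
    {"dx":-0.0388,"dy":0.0085},
    {"dx":-0.0388,"dy":0.0085},
    {"dx":-0.0388,"dy":0.0085},
    {"dx":-0.0388,"dy":0.0085},
    {"dx":-0.0388,"dy":0.0085},
    {"dx":-0.0388,"dy":0.0085},
    {"dx":-0.0388,"dy":0.0085},
    {"dx":-0.0388,"dy":0.0085},
    {"dx":-0.0388,"dy":0.0085},
    {},
    {}
  ]
}}

```text
schema error: expected keys claw, dx, dy, dz, wx, wy, wz
```

Emit:
{"op": "drive_tool", "data": {
  "increments": [
    {"claw":0.05,"dx":0,"dy":0,"dz":0,"wx":0,"wy":0,"wz":8.87},
    {"claw":0.05,"dx":0,"dy":0,"dz":0,"wx":0,"wy":0,"wz":8.87},
    {"claw":0.05,"dx":0,"dy":0,"dz":0,"wx":0,"wy":0,"wz":8.87},
    {"claw":0.05,"dx":0,"dy":0,"dz":0,"wx":0,"wy":0,"wz":8.87},
    {"claw":0.05,"dx":0,"dy":0,"dz":0,"wx":0,"wy":0,"wz":8.87},
    {"claw":0.05,"dx":0,"dy":0,"dz":0,"wx":0,"wy":0,"wz":8.87},
    {"claw":0.05,"dx":0,"dy":0,"dz":0,"wx":0,"wy":0,"wz":0}
  ]
}}

```text
t: 0.98
eef_pos: [0.2506, 0.6265, 0.2558]
tool_rot: [0.0, 0.608, 0.794, -0.0]
contact_force: [0.5, -0.5, 0.2]
gripper_width: 0.584
grasp_force: 0.0
```

Emit:
{"op": "drive_tool", "data": {
  "increments": [
    {"claw":0.05,"dx":-0.0485,"dy":0.0107,"dz":0,"wx":0,"wy":0,"wz":0},
    {"claw":0.05,"dx":-0.0485,"dy":0.0107,"dz":0,"wx":0,"wy":0,"wz":0},
    {"claw":0.05,"dx":-0.0485,"dy":0.0107,"dz":0,"wx":0,"wy":0,"wz":0},
    {"claw":0.05,"dx":-0.0485,"dy":0.0107,"dz":0,"wx":0,"wy":0,"wz":0},
    {"claw":0.05,"dx":-0.0485,"dy":0.0107,"dz":0,"wx":0,"wy":0,"wz":0},
    {"claw":0.05,"dx":-0.0485,"dy":0.0107,"dz":0,"wx":0,"wy":0,"wz":0},
    {"claw":0.05,"dx":-0.0485,"dy":0.0107,"dz":0,"wx":0,"wy":0,"wz":0},
    {"claw":0.05,"dx":-0.0485,"dy":0.0107,"dz":0,"wx":0,"wy":0,"wz":0},
    {"claw":0.05,"dx":-0.0485,"dy":0.0107,"dz":0,"wx":0,"wy":0,"wz":0},
    {"claw":0.05,"dx":-0.0485,"dy":0.0107,"dz":0,"wx":0,"wy":0,"wz":0},
    {"claw":0.05,"dx":-0.0485,"dy":0.0107,"dz":0,"wx":0,"wy":0,"wz":0},
    {"claw":0.05,"dx":-0.0485,"dy":0.0107,"dz":0,"wx":0,"wy":0,"wz":0},
    {"claw":0.05,"dx":0,"dy":0,"dz":0,"wx":0,"wy":0,"wz":0},
    {"claw":0.05,"dx":0,"dy":0,"dz":0,"wx":0,"wy":0,"wz":0}
  ]
}}

```text
t: 2.72
eef_pos: [0.5249, 0.098, 0.2561]
tool_rot: [-0.0, 0.608, 0.794, -0.0]
contact_force: [-0.5, 0.6, 0.3]
gripper_width: 0.585
grasp_force: 0.0
```

```bash
cat >> h.py <<'E'
from scipy.spatial.transform import Rotation as Ro
TH=np.radians(14.95);C=np.array([.5733,-.035]);RB=np.array([[np.cos(TH),-np.sin(TH)],[np.sin(TH),np.cos(TH)]])
def tool():
    o=get_obs();w,x,y,z=o["tool_rot"];R=Ro.from_quat([x,y,z,w]).as_matrix()
    return o,R
def rep(target=None):
    o,R=tool();p=o["eef_pos"]
    print("t",o["t"],"p",p.round(4),"box",((p[:2]-C)@RB).round(4),"toolx",R[:,0].round(3),"z",R[:,2].round(3),"F",o["contact_force"].round(2),"w",round(o["gripper_width"],3))
    print("yaw err deg",np.degrees(np.arctan2(R[1,1],R[0,1])-TH).round(2))
    if target is not None: # box x,y, world z
        print("move tool",(R.T@(np.r_[C+RB@target[:2],target[2]]-p)).round(4))
E
python3 -c "
from h import *
rep([-.013,.14,.1])"
```

```text
t 2.725 p [0.5249 0.098  0.2561] box [-0.0125  0.141 ] toolx [-0.26   0.966  0.   ] z [-0.001  0.    -1.   ] F [-0.54  0.58  0.27] w 0.585
yaw err deg 0.13
move tool [-0.0011 -0.0004  0.1561]
```

Emit:
{"op": "drive_tool", "data": {
  "increments": [
    {"claw":0.05,"dx":0,"dy":0,"dz":0.05,"wx":0,"wy":0,"wz":0},
    {"claw":0.05,"dx":0,"dy":0,"dz":0.05,"wx":0,"wy":0,"wz":0},
    {"claw":0.05,"dx":0,"dy":0,"dz":0.049,"wx":0,"wy":0,"wz":0},
    {"claw":0.05,"dx":0,"dy":0,"dz":0,"wx":0,"wy":0,"wz":0},
    {"claw":0.05,"dx":0,"dy":0,"dz":0,"wx":0,"wy":0,"wz":0}
  ]
}}

```text
t: 3.35
eef_pos: [0.5259, 0.0986, 0.1087]
tool_rot: [0.0, 0.608, 0.794, 0.001]
contact_force: [0.4, 0.4, 0.2]
gripper_width: 0.587
grasp_force: 0.0
```

```bash
python3 -c "
from h import *
import cv2
rep()
p,d=read_camera('side');q,e=read_camera('wrist')
np.save('d2.npy',d)
cv2.imwrite('pics/a2.png',np.hstack([cv2.resize(p[140:300,230:430],(500,400),interpolation=cv2.INTER_CUBIC)[:,:,::-1],cv2.resize(q,(300,400))[:,:,::-1]]))
"
```

```text
t 3.35 p [0.5259 0.0986 0.1087] box [-0.0113  0.1413] toolx [-0.26   0.966  0.   ] z [ 0.001  0.001 -1.   ] F [0.37 0.44 0.18] w 0.587
yaw err deg 0.12
```

View pics/a2.png

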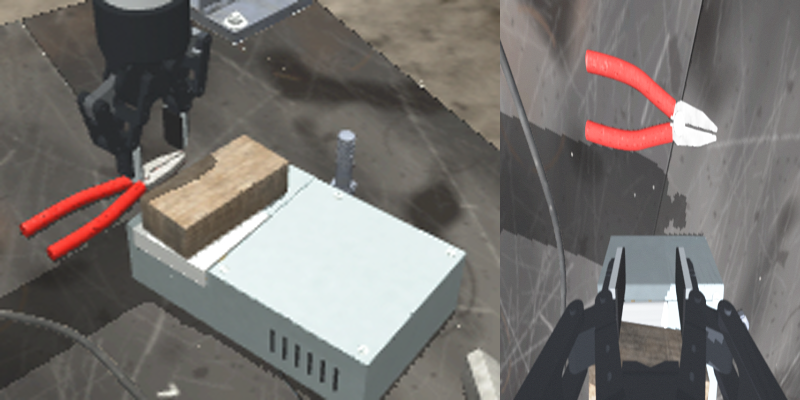

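The crop shows the fingers left of the block. The near fingertip is at about (130,178), full-image (282,211). I'll check its height by depth.

```bash
python3 -c "
from h import *
d=np.load('d2.npy');c=calibration('side');K,R,t=c['intrinsics'],c['R'],c['t']
v,u=np.mgrid[140:230,255:325];z=d[v,u]
X=(np.stack([(u-K[0,2])/K[0,0]*z,(v-K[1,2])/K[1,1]*z,z],-1).reshape(-1,3)-t)@R
b=np.c_[(X[:,:2]-C)@RB,X[:,2]]
for s in (-1,1):
  m=(abs(b[:,1]-.14)<.03)&(b[:,2]>.06)&(b[:,2]<.14)&((b[:,0]+.012)*s>0)&(abs(b[:,0]+.012)<.06)&(b[:,1]>.115)
  g=b[m];print(m.sum(),np.sort(g[:,2])[:8].round(3));print(g[g[:,2]<.1].min(0),g[g[:,2]<.1].max(0))
"
```

```text
206 [0.068 0.068 0.069 0.069 0.07  0.07  0.07  0.07 ]
[-0.06922367  0.11542416  0.06799695] [-0.03791308  0.14653349  0.0999717 ]
211 [0.086 0.087 0.088 0.088 0.088 0.089 0.09  0.09 ]
[0.01176633 0.13010631 0.08576888] [0.02562625 0.15419235 0.09981032]
```

Emit:
{"op": "drive_tool", "data": {
  "increments": [
    {"claw":0.05,"dx":0,"dy":0,"dz":0.005,"wx":0,"wy":0,"wz":0},
    {"claw":0.05,"dx":-0.005,"dy":0,"dz":0,"wx":0,"wy":0,"wz":0},
    {"claw":0.05,"dx":-0.005,"dy":0,"dz":0,"wx":0,"wy":0,"wz":0},
    {"claw":0.05,"dx":-0.005,"dy":0,"dz":0,"wx":0,"wy":0,"wz":0},
    {"claw":0.05,"dx":-0.005,"dy":0,"dz":0,"wx":0,"wy":0,"wz":0},
    {"claw":0.05,"dx":-0.005,"dy":0,"dz":0,"wx":0,"wy":0,"wz":0},
    {"claw":0.05,"dx":-0.005,"dy":0,"dz":0,"wx":0,"wy":0,"wz":0},
    {"claw":0.05,"dx":-0.005,"dy":0,"dz":0,"wx":0,"wy":0,"wz":0},
    {"claw":0.05,"dx":-0.005,"dy":0,"dz":0,"wx":0,"wy":0,"wz":0},
    {"claw":0.05,"dx":-0.005,"dy":0,"dz":0,"wx":0,"wy":0,"wz":0},
    {"claw":0.05,"dx":-0.005,"dy":0,"dz":0,"wx":0,"wy":0,"wz":0},
    {"claw":0.05,"dx":-0.005,"dy":0,"dz":0,"wx":0,"wy":0,"wz":0},
    {"claw":0.05,"dx":-0.005,"dy":0,"dz":0,"wx":0,"wy":0,"wz":0},
    {"claw":0.05,"dx":0,"dy":0,"dz":0,"wx":0,"wy":0,"wz":0}
  ]
}}

```text
t: 5.2
eef_pos: [0.5408, 0.0389, 0.1023]
tool_rot: [0.0, 0.609, 0.793, -0.0]
contact_force: [0.1, -0.5, 0.2]
gripper_width: 0.586
grasp_force: 0.0
```

```bash
python3 -c "
from h import *
import cv2
rep([-.012,.01,.1035])
p,d=read_camera('side')
cv2.imwrite('pics/a3.png',cv2.resize(p[140:300,230:430],(600,480),interpolation=cv2.INTER_CUBIC)[:,:,::-1])
"
```

```text
t 5.2 p [0.5408 0.0389 0.1023] box [-0.0123  0.0798] toolx [-0.257  0.966 -0.   ] z [ 0. -0. -1.] F [ 0.11 -0.48  0.17] w 0.586
yaw err deg -0.03
move tool [-0.0698  0.0004 -0.0011]
```

View pics/a3.png

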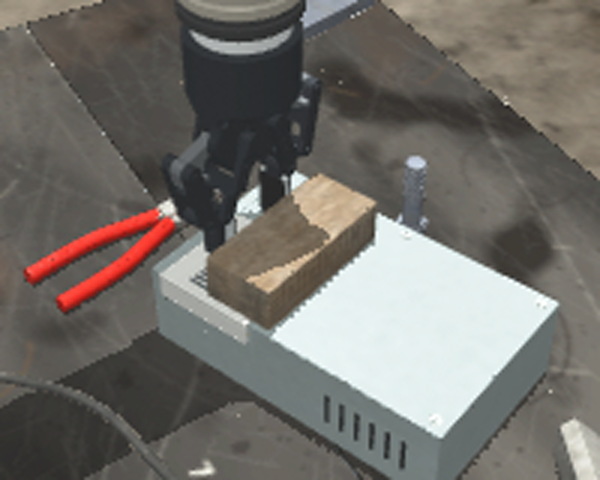

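The block is sliding flat and square to the box. Its front lower corner is at about (265,325), almost at the hatch's right edge. I'll go on with the push.

Emit:
{"op": "drive_tool", "data": {
  "increments": [
    {"claw":0.05,"dx":-0.005,"dy":0,"dz":0,"wx":0,"wy":0,"wz":0},
    {"claw":0.05,"dx":-0.005,"dy":0,"dz":0,"wx":0,"wy":0,"wz":0},
    {"claw":0.05,"dx":-0.005,"dy":0,"dz":0,"wx":0,"wy":0,"wz":0},
    {"claw":0.05,"dx":-0.005,"dy":0,"dz":0,"wx":0,"wy":0,"wz":0},
    {"claw":0.05,"dx":-0.005,"dy":0,"dz":0,"wx":0,"wy":0,"wz":0},
    {"claw":0.05,"dx":-0.005,"dy":0,"dz":0,"wx":0,"wy":0,"wz":0},
    {"claw":0.05,"dx":-0.005,"dy":0,"dz":0,"wx":0,"wy":0,"wz":0},
    {"claw":0.05,"dx":-0.005,"dy":0,"dz":0,"wx":0,"wy":0,"wz":0},
    {"claw":0.05,"dx":-0.005,"dy":0,"dz":0,"wx":0,"wy":0,"wz":0},
    {"claw":0.05,"dx":-0.005,"dy":0,"dz":0,"wx":0,"wy":0,"wz":0},
    {"claw":0.05,"dx":-0.005,"dy":0,"dz":0,"wx":0,"wy":0,"wz":0},
    {"claw":0.05,"dx":-0.005,"dy":0,"dz":0,"wx":0,"wy":0,"wz":0},
    {"claw":0.05,"dx":-0.005,"dy":0,"dz":0,"wx":0,"wy":0,"wz":0},
    {"claw":0.05,"dx":-0.004,"dy":0,"dz":0,"wx":0,"wy":0,"wz":0},
    {"claw":0.05,"dx":0,"dy":0,"dz":0,"wx":0,"wy":0,"wz":0},
    {"claw":0.05,"dx":0,"dy":0,"dz":0,"wx":0,"wy":0,"wz":0}
  ]
}}

```text
t: 7.25
eef_pos: [0.5584, -0.0272, 0.1022]
tool_rot: [0.0, 0.609, 0.793, -0.0]
contact_force: [0.1, -0.2, 0.1]
gripper_width: 0.583
grasp_force: 0.0
```

Emit:
{"op": "drive_tool", "data": {
  "increments": [
    {"claw":0.05,"dx":0.02,"dy":0,"dz":0,"wx":0,"wy":0,"wz":0},
    {"claw":0.05,"dx":0,"dy":0,"dz":-0.04,"wx":0,"wy":0,"wz":0},
    {"claw":0,"dx":0.02,"dy":-0.023,"dz":0,"wx":0,"wy":0,"wz":0},
    {"claw":0,"dx":0.02,"dy":-0.023,"dz":0,"wx":0,"wy":0,"wz":0},
    {"claw":0,"dx":0,"dy":0,"dz":0,"wx":0,"wy":0,"wz":0},
    {"claw":0,"dx":0,"dy":0,"dz":0,"wx":0,"wy":0,"wz":0},
    {"claw":0,"dx":0,"dy":0,"dz":0,"wx":0,"wy":0,"wz":0}
  ]
}}

```text
t: 8.12
eef_pos: [0.4993, 0.019, 0.1424]
tool_rot: [0.0, 0.609, 0.793, 0.0]
contact_force: [-0.5, -0.5, 0.8]
gripper_width: 0.003
grasp_force: 0.0
```

```bash
python3 -c "
from h import *
import cv2
rep([-.058,.07,.11])
p,d=read_camera('side')
cv2.imwrite('pics/a4.png',cv2.resize(p[140:300,230:430],(600,480),interpolation=cv2.INTER_CUBIC)[:,:,::-1])
"
```

```text
t 8.125 p [0.4993 0.019  0.1424] box [-0.0575  0.0713] toolx [-0.258  0.966 -0.   ] z [ 0.001 -0.    -1.   ] F [-0.49 -0.53  0.81] w 0.003
yaw err deg 0.0
move tool [-0.0013 -0.0005  0.0324]
```

View pics/a4.png

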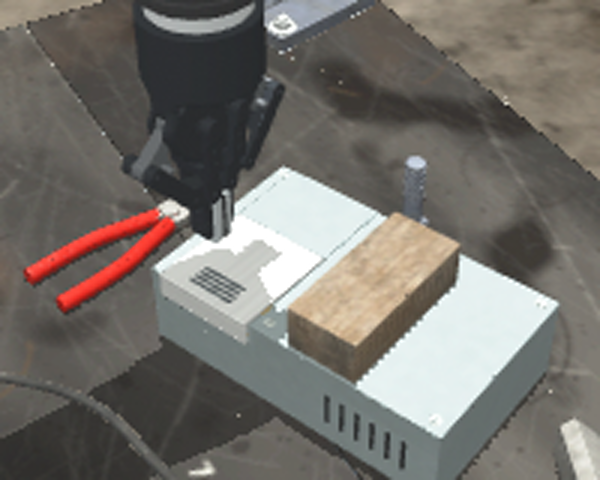

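The block now lies flat on the plain part; its top front corners are at (290,308) and (357,345). The hatch is shut and the closed fingers are above the ribs at (218,285). I'll go down close to the hatch and check the block's position.

Emit:
{"op": "drive_tool", "data": {
  "increments": [
    {"claw":0,"dx":-0.001,"dy":0,"dz":0.02,"wx":0,"wy":0,"wz":0},
    {"claw":0,"dx":0,"dy":0,"dz":0.02,"wx":0,"wy":0,"wz":0},
    {"claw":0,"dx":0,"dy":0,"dz":0,"wx":0,"wy":0,"wz":0}
  ]
}}

```text
t: 8.55
eef_pos: [0.4982, 0.0175, 0.1012]
tool_rot: [-0.001, 0.609, 0.793, -0.001]
contact_force: [-0.1, -0.2, 0.1]
gripper_width: 0.005
grasp_force: 0.0
```

```bash
python3 -c "
from h import *
rep()
P=world('side',np.array([(290,308),(357,345),(460,245),(395,212)])/3+[230,140],.105)
print((P[:,:2]-C)@RB)
"
```

```text
t 8.55 p [0.4982 0.0175 0.1012] box [-0.059   0.0701] toolx [-0.257  0.966 -0.   ] z [-0.003 -0.001 -1.   ] F [-0.07 -0.21  0.09] w 0.005
yaw err deg -0.03
[[-0.07096336 -0.00441316]
 [-0.0701762  -0.05589414]
 [ 0.04518095 -0.05632593]
 [ 0.04608714 -0.00326444]]
```

Emit:
{"op": "drive_tool", "data": {
  "increments": [
    {"claw":0,"dx":0,"dy":0,"dz":0.0025,"wx":0,"wy":0,"wz":0},
    {"claw":0,"dx":0,"dy":0,"dz":0.0025,"wx":0,"wy":0,"wz":0},
    {"claw":0,"dx":0,"dy":0,"dz":0.0015,"wx":0,"wy":0,"wz":0},
    {"claw":0,"dx":0,"dy":0,"dz":0,"wx":0,"wy":0,"wz":0}
  ]
}}

```text
t: 9.05
eef_pos: [0.4993, 0.018, 0.0962]
tool_rot: [0.0, 0.609, 0.793, 0.0]
contact_force: [1.2, -0.6, 2.4]
gripper_width: 0.001
grasp_force: 1.4
```

Emit:
{"op": "drive_tool", "data": {
  "increments": [
    {"claw":0,"dx":0,"dy":0,"dz":0.002,"wx":0,"wy":0,"wz":0},
    {"claw":0,"dx":0,"dy":0,"dz":0.002,"wx":0,"wy":0,"wz":0},
    {"claw":0,"dx":0,"dy":0,"dz":0,"wx":0,"wy":0,"wz":0}
  ]
}}

```text
t: 9.43
eef_pos: [0.4991, 0.018, 0.0918]
tool_rot: [0.0, 0.609, 0.793, 0.0]
contact_force: [2.0, -0.7, 2.8]
gripper_width: -0.002
grasp_force: 1.7
```

Emit:
{"op": "drive_tool", "data": {
  "increments": [
    {"claw":0,"dx":0,"dy":0,"dz":0.0015,"wx":0,"wy":0,"wz":0},
    {"claw":0,"dx":0,"dy":0,"dz":0.001,"wx":0,"wy":0,"wz":0},
    {"claw":0,"dx":0,"dy":0,"dz":0,"wx":0,"wy":0,"wz":0}
  ]
}}

```text
t: 9.8
eef_pos: [0.4992, 0.018, 0.0893]
tool_rot: [0.0, 0.609, 0.793, 0.0]
contact_force: [2.3, -0.5, 3.2]
gripper_width: -0.004
grasp_force: 1.9
```

Emit:
{"op": "drive_tool", "data": {
  "increments": [
    {"claw":0,"dx":0,"dy":0,"dz":0.001,"wx":0,"wy":0,"wz":0},
    {"claw":0,"dx":0,"dy":0,"dz":0,"wx":0,"wy":0,"wz":0}
  ]
}}

```text
t: 10.05
eef_pos: [0.4992, 0.0181, 0.0885]
tool_rot: [0.0, 0.609, 0.793, 0.0]
contact_force: [0.8, 0.3, 6.7]
gripper_width: 0.0
grasp_force: 3.6
```

Emit:
{"op": "drive_tool", "data": {
  "increments": [
    {"claw":0,"dx":0,"dy":0,"dz":0.001,"wx":0,"wy":0,"wz":0},
    {"claw":0,"dx":0,"dy":0,"dz":0,"wx":0,"wy":0,"wz":0}
  ]
}}

```text
t: 10.3
eef_pos: [0.4993, 0.0181, 0.0881]
tool_rot: [0.0, 0.609, 0.793, 0.001]
contact_force: [-1.1, -0.7, 13.3]
gripper_width: 0.004
grasp_force: 7.8
```

The force has jumped to 13 N, so the hatch is at its stop. I'll lift off straight up, fast, and wait.

Emit:
{"op": "drive_tool", "data": {
  "increments": [
    {"claw":0,"dx":0,"dy":0,"dz":-0.05,"wx":0,"wy":0,"wz":0},
    {"claw":0,"dx":0,"dy":-0.02,"dz":-0.05,"wx":0,"wy":0,"wz":0},
    {"claw":0,"dx":0,"dy":0,"dz":-0.05,"wx":0,"wy":0,"wz":0},
    {"claw":0,"dx":0,"dy":0,"dz":-0.03,"wx":0,"wy":0,"wz":0},
    {"claw":0,"dx":0,"dy":0,"dz":0,"wx":0,"wy":0,"wz":0},
    {"claw":0,"dx":0,"dy":0,"dz":0,"wx":0,"wy":0,"wz":0},
    {"claw":0,"dx":0,"dy":0,"dz":0,"wx":0,"wy":0,"wz":0},
    {"claw":0,"dx":0,"dy":0,"dz":0,"wx":0,"wy":0,"wz":0},
    {"claw":0,"dx":0,"dy":0,"dz":0,"wx":0,"wy":0,"wz":0},
    {"claw":0,"dx":0,"dy":0,"dz":0,"wx":0,"wy":0,"wz":0},
    {"claw":0,"dx":0,"dy":0,"dz":0,"wx":0,"wy":0,"wz":0},
    {"claw":0,"dx":0,"dy":0,"dz":0,"wx":0,"wy":0,"wz":0},
    {"claw":0,"dx":0,"dy":0,"dz":0,"wx":0,"wy":0,"wz":0},
    {"claw":0,"dx":0,"dy":0,"dz":0,"wx":0,"wy":0,"wz":0},
    {"claw":0,"dx":0,"dy":0,"dz":0,"wx":0,"wy":0,"wz":0},
    {"claw":0,"dx":0,"dy":0,"dz":0,"wx":0,"wy":0,"wz":0},
    {"claw":0,"dx":0,"dy":0,"dz":0,"wx":0,"wy":0,"wz":0},
    {"claw":0,"dx":0,"dy":0,"dz":0,"wx":0,"wy":0,"wz":0},
    {"claw":0,"dx":0,"dy":0,"dz":0,"wx":0,"wy":0,"wz":0},
    {"claw":0,"dx":0,"dy":0,"dz":0,"wx":0,"wy":0,"wz":0}
  ]
}}

```text
t: 12.8
eef_pos: [0.4795, 0.0129, 0.2673]
tool_rot: [-0.0, 0.609, 0.793, -0.0]
contact_force: [0.5, -0.5, -0.4]
gripper_width: 0.001
grasp_force: 0.0
```

Emit:
{"op": "drive_tool", "data": {
  "increments": [
    {"claw":0,"dx":0,"dy":0,"dz":0,"wx":0,"wy":0,"wz":0},
    {"claw":0,"dx":0,"dy":0,"dz":0,"wx":0,"wy":0,"wz":0},
    {"claw":0,"dx":0,"dy":0,"dz":0,"wx":0,"wy":0,"wz":0},
    {"claw":0,"dx":0,"dy":0,"dz":0,"wx":0,"wy":0,"wz":0},
    {"claw":0,"dx":0,"dy":0,"dz":0,"wx":0,"wy":0,"wz":0},
    {"claw":0,"dx":0,"dy":0,"dz":0,"wx":0,"wy":0,"wz":0},
    {"claw":0,"dx":0,"dy":0,"dz":0,"wx":0,"wy":0,"wz":0},
    {"claw":0,"dx":0,"dy":0,"dz":0,"wx":0,"wy":0,"wz":0},
    {"claw":0,"dx":0,"dy":0,"dz":0,"wx":0,"wy":0,"wz":0},
    {"claw":0,"dx":0,"dy":0,"dz":0,"wx":0,"wy":0,"wz":0},
    {"claw":0,"dx":0,"dy":0,"dz":0,"wx":0,"wy":0,"wz":0},
    {"claw":0,"dx":0,"dy":0,"dz":0,"wx":0,"wy":0,"wz":0},
    {"claw":0,"dx":0,"dy":0,"dz":0,"wx":0,"wy":0,"wz":0},
    {"claw":0,"dx":0,"dy":0,"dz":0,"wx":0,"wy":0,"wz":0},
    {"claw":0,"dx":0,"dy":0,"dz":0,"wx":0,"wy":0,"wz":0},
    {"claw":0,"dx":0,"dy":0,"dz":0,"wx":0,"wy":0,"wz":0},
    {"claw":0,"dx":0,"dy":0,"dz":0,"wx":0,"wy":0,"wz":0},
    {"claw":0,"dx":0,"dy":0,"dz":0,"wx":0,"wy":0,"wz":0},
    {"claw":0,"dx":0,"dy":0,"dz":0,"wx":0,"wy":0,"wz":0},
    {"claw":0,"dx":0,"dy":0,"dz":0,"wx":0,"wy":0,"wz":0}
  ]
}}

```text
t: 15.3
eef_pos: [0.4795, 0.0129, 0.2673]
tool_rot: [-0.0, 0.609, 0.793, -0.0]
contact_force: [0.8, 0.0, 0.2]
gripper_width: -0.005
grasp_force: 0.0
```

```bash
python3 -c "
from h import *
import cv2
rep()
p,d=read_camera('side')
cv2.imwrite('pics/a5.png',cv2.resize(p[140:300,230:430],(600,480),interpolation=cv2.INTER_CUBIC)[:,:,::-1])
"
```

```text
t 15.3 p [0.4795 0.0129 0.2673] box [-0.0783  0.0705] toolx [-0.258  0.966  0.   ] z [-0. -0. -1.] F [0.77 0.04 0.2 ] w -0.005
yaw err deg 0.01
```

View pics/a5.png

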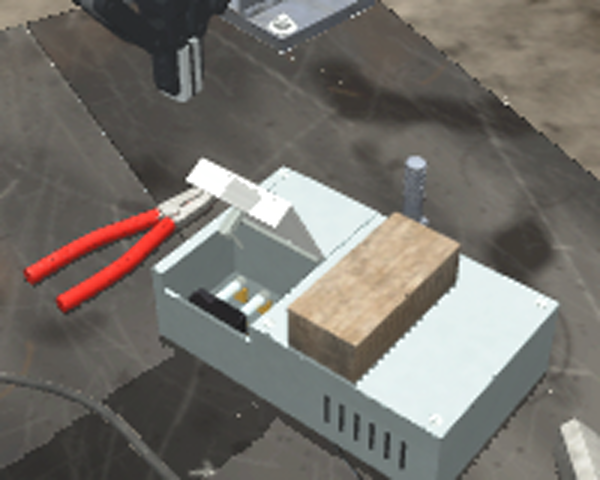

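The hatch stands open with its upper edge at about (205,160)–(290,205). The block is flat and has not moved, and the fingers are clear. I'll check the opening angle by projecting the edge, then hand in.

```bash
python3 -c "
from h import *
c=calibration('side')
for a in (.8,.95,1.1):
  for y in (.109,.031):
    x=.01-.085*np.cos(a);P=np.r_[C+RB@[x,y],.071+.085*np.sin(a)]
    q=c['intrinsics']@(c['R']@P+c['t']);print(a,(q[:2]/q[2]-[230,140])*3)
print(hand_in())"
```

```text
0.8 [178.26848143 186.44947021]
0.8 [267.80941127 234.53859396]
0.95 [187.37895198 169.83341622]
0.95 [277.31059271 217.03858207]
1.1 [197.70778158 154.26783063]
1.1 [287.89478053 200.54295713]
the job is handed in; nothing more can be done
None
```

The job is handed in: the block lies flat on the plain part of the box top (centre at about box y -30 mm), and after one full press the hatch popped and stayed open at about 1.1 rad by the camera.

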